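Lay out the ion-source parts for reassembly

ROBOT

A 7-joint arm with a two-finger parallel gripper is mounted at the origin on the work surface. World frame = base frame: x ahead of the robot, y to its left, z up, the work surface at z = 0. Lengths are in m, angles in rad, forces in N, time in s.
With the tool pointing down it reaches from about 0.4 to 0.85 m from the base axis. Payload 10.4 kg.
Tool frame: the origin (TCP) lies midway between the tips of the shut fingers; the grasp point (between the pads) lies manip.pinch_z behind it (manip.pinch_z is the distance from the TCP to the grasp point, in m); z points along the fingers, y is the direction in which the jaws open and shut (so a half turn about z gives the same grasp; the last joint's range is limited). The gripper opens to 85 mm and grips with 20 to 120 N. Pads are 22 mm wide; open, the fingers measure 114 mm over their backs; the gripper's body (76 mm by 85 mm) begins 54 mm behind the grasp point. The pads swing forward as they close: fully open they stand 13 mm farther back than shut.
Start: joints at [-1.338, 0.332, -0.065, 1.46, 0.022, 1.35, -0.088], TCP at [0.158, 0.605, 0.231] pointing down, gripper open.
Joint ranges: [-2.6, 2.6], [-0.5, 2.12], [-1.47, 1.34], [0.16, 2.42], [-1.27, 4.41], [0.06, 2.06], [-2.6, 2.6]. Speed limits (rad/s): [2.22, 2.22, 2.79, 2.79, 3.14, 3.14, 3.14].

INTERFACE

Orientations are given as a unit quaternion [x, y, z, w].
In Python, from workcell import manip gives the robot as it stands.
- The arm moves only by the shell command python3 -m handwheel 'ROWS' [FORCE]. ROWS is JSON, a list that holds one entry, the list of rows, each a list of 7 numbers: the shift along the tool's x, y, z in m, then the turn, a rotation vector about the tool's x, y, z in rad, then the finger opening in m, from 0 to 0.0854. In form: [[[tx, ty, tz, ax, ay, az, claw], ...]]. A call has 1 to 8 rows; each row is the pose to reach, as a shift and turn from the pose commanded when the call began, along the tool's axes at that moment; what a row does not reach only later rows make up. A row lasts 1/8 s, in which the tool goes at most 62.5 mm and 10.7 degrees, less where a joint would pass 70% of its speed; a pose out of reach is approached as far as the arm can. A call with a gripper value outside its range is refused whole. The fingers move at their own pace and stop on an object; FORCE is the grip in N (left out, the last holds). Time passes only in rows, so rows that repeat a pose let the fingers close. It gives the time, the measured TCP pose, the force and the opening at its end, in the units of the state.
- manip.get_obs(): the state, without advancing time (a new reading comes with each control period).
- manip.camera(name): name is "scene" or "top"; returns the picture (420x560x3 uint8, blue, green, red); there is no depth.
- manip.calibration(name): a dict with "fx", "fy", "cx", "cy" (pixels), "view" (4x4, takes a point from world to camera coordinates). Camera axes: x right, y up, looking along -z (the intrinsics and any distortion apply to the point x, -y, -z); pixel columns grow to the right and rows downward; lengths in m; the calibration is good to about 2 mm. A picture is of the moment at which its call begins. calibration takes no time and is no camera call.
- manip.hand_in(): hands the job in, once; it reports no verdict.
The state is a dict: "clock": time; "joint_pos": joint angles; "joint_velocities": joint speeds; "tau": joint torques, N m; "position": TCP position; "ee_rot": TCP orientation; "ft_force": force on the tool from outside, world axes, zero at the start; "torque": the same for the moment, N m; "grip_width": opening from 0.0 (shut) to 1.0 (fully open).
Only numpy, scipy, OpenCV 4.12 (cv2) and the standard library are available. Lean on these libraries where they do the work, as an engineer would, in place of code of your own. Each camera call takes 0.05 s, during which the arm holds its last target.

TASK

Lay out the four cleaned ion-source parts in assembly order on the grey sheet, in one straight line with the round flange and the square valve block: the steel clamp ring half-way between flange and block, the white ceramic ring flat and centred on top of the clamp ring, the cone half-way between the flange and the clamp ring, and the electrode half-way between the clamp ring and the block. Cone and electrode stand upright on their wide ends, as they do at the start, and everything is let go; leave the other things on the bench where they are.

Things in the scene. Friction and masses are not known exactly. Their poses are not given: they have to be found in the camera images.
- sheet: Fixed grey plastic lay-out sheet, 120 mm (its x) by 460 mm (its y), 4 mm thick, lying on the white table. Origin at the centre of its underside. The flange and the valve block are fixed on its y axis, 170 mm either side of its origin; which of them is on which side varies.
- flange: Fixed round steel source flange with a ring of bolt heads, 90 mm across, 22 mm high, standing on the sheet towards one end. Origin on its axis at its underside (the top of the sheet).
- valve: Fixed square dark steel valve block, 68 by 68 mm, 40 mm high with its round steel top and six small brass ports, standing on the sheet towards the other end. Origin at the centre of its underside (the top of the sheet). 340 mm from the flange, centre to centre.
- clamp_c (a point): Loose steel clamp ring lying flat on the table: outside 60 mm, hole 34 mm, 16 mm high, about 160 g. The point is its centre, half-way up; z is its axis.
- insulator_c (a point): Loose white ceramic ring lying flat on the table: outside 48 mm, hole 22 mm, 14 mm high, about 60 g. The point is its centre, half-way up; z is its axis.
- cone_c (a point): Loose metal cone standing on the table, tip up: the lower 20 mm is a plain cylinder 44 mm across (grip it there), above it a cone tapers from 36 mm to a 9 mm tip; 44 mm high in all, about 100 g. The point is on its axis, half-way up (22 mm); z points to the tip.
- electrode_c (a point): Loose electrode holder standing on the table: steel foot 36 mm across and 10 mm high, then a black barrel 28 mm across up to 36 mm (grip it there), then a brass cap 20 mm across; 48 mm high in all, about 80 g. The point is on its axis, half-way up (24 mm); z points to the brass end.
- jar_c (a point): Not to be moved: a small loose amber glass jar with white lid, 28 mm across, 36 mm high, among the parts. The point is its centre.
- vialbox_c (a point): Not to be moved: a small loose blue block, 50 by 26 mm, holding three vials in a row along x, 31 mm high over the caps, among the parts. The point is its centre.
- driver_c (a point): Not to be moved: a loose screwdriver lying flat among the parts, 112 mm long along its x, black handle 18 mm thick to -x. The point is on its axis where handle and shaft meet.
Things that resemble listed ones, but are neither listed nor needed, are in the scene too. What is shaped like the part that bears insulator_c but purple is not meant. Leave any green look-alike of the part that bears cone_c alone.

How it is judged:
By the outcome, as a careful person would: the job done as asked, in the order asked, and still so for the second after the job is handed in, with the robot touching nothing.
It also fails if it takes over 93 s, if anything falls off the work surface, if the arm or the gripper's body presses on something with over 40 N, if the wrist force passes 120 N, or if a joint passes its speed limit or range.

## Working session

There is one attempt and no reset: what is moved stays moved. The work goes in short steps, Python scripts to look and compute and a shell command to move; the robot and the scene stay as the last step left them, time stands still between calls to the robot, and variables do not carry over. Pictures are saved under pics/ and viewed, and the job is handed in when it is done.

```bash
ls; mkdir -p pics; python3 - <<'E'
from workcell import manip
import cv2,numpy as np
np.set_printoptions(precision=4,suppress=True)
o=manip.get_obs()
for k,v in o.items(): print(k,v)
print(manip.pinch_z)
for n in("scene","top"):
    im=manip.camera(n); cv2.imwrite(f"pics/{n}0.png",im)
    c=manip.calibration(n); print(n,{k:(np.array(v) if k=="view" else v) for k,v in c.items()})
E
```

```text
pics
clock 0.0
joint_pos [-1.3376  0.3329 -0.0647  1.461   0.0216  1.3499 -0.0885]
joint_velocities [ 0.0007 -0.0009 -0.0004 -0.0007  0.0022  0.0021  0.0008]
tau [ -0.0007 -62.5433   0.0488 -39.1615   0.0162   0.0096  -0.    ]
position [0.1581 0.6043 0.2305]
ee_rot [ 0.1276  0.9918 -0.0007 -0.0001]
ft_force [-0.4463 -0.2908  0.3887]
torque [-0.0235 -0.0432 -0.0036]
grip_width 0.9995382294881875
0.0187
scene {'fx': 459.92764837618085, 'fy': 459.92764837618085, 'cx': 272.05373528043566, 'cy': 209.32554115514833, 'view': array([[ 0.23  ,  0.9732, -0.0021, -0.1369],
       [-0.6723,  0.1604,  0.7227,  0.294 ],
       [ 0.7037, -0.1648,  0.6911, -1.3896],
       [ 0.    ,  0.    ,  0.    ,  1.    ]])}
top {'fx': 539.9944143939165, 'fy': 539.9944143939165, 'cx': 275.75933594789666, 'cy': 204.65302151467677, 'view': array([[ 0.021 , -0.9998,  0.0029,  0.0094],
       [ 0.9954,  0.0212,  0.0936, -0.5357],
       [-0.0937,  0.0009,  0.9956, -1.2125],
       [ 0.    ,  0.    ,  0.    ,  1.    ]])}
```

View pics/scene0.png

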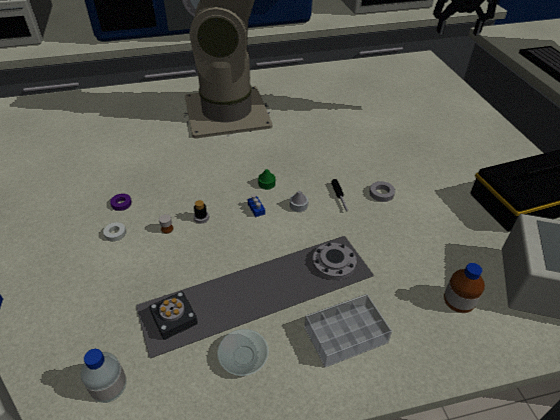

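View pics/top0.png

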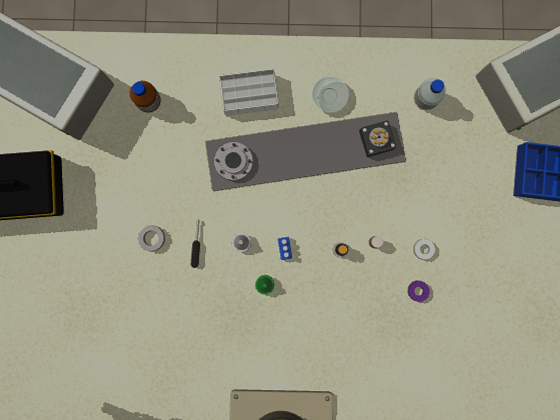

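The scene view shows the parts in a row at rows 180–235 (white ring 115,232; electrode 201,211; cone 299,200; clamp ring 382,190), with the flange at (334,259) and the valve at (173,313). The top view shows the clamp ring (152,238), cone (242,243), electrode (342,249), white ring (425,249), flange (233,161) and valve (379,137). The purple ring and green cone are decoys.

```bash
python3 - <<'E'
import cv2
a=cv2.imread("pics/top0.png");s=cv2.imread("pics/scene0.png")
A=cv2.resize(a[220:310,130:450],None,fx=2.5,fy=2.5,interpolation=cv2.INTER_CUBIC)
B=cv2.resize(a[105:195,195:415],None,fx=3.5,fy=3.5,interpolation=cv2.INTER_CUBIC)
C=cv2.resize(s[160:250,90:410],None,fx=2.5,fy=2.5,interpolation=cv2.INTER_CUBIC)
D=cv2.resize(s[230:350,130:390],None,fx=3,fy=3,interpolation=cv2.INTER_CUBIC)
import numpy as np
def st(x,y):
    w=max(x.shape[1],y.shape[1]);p=lambda i:cv2.copyMakeBorder(i,0,0,0,w-i.shape[1],0)
    return np.vstack([p(x),p(y)])
cv2.imwrite("pics/zt.png",st(A,B));cv2.imwrite("pics/zs.png",st(C,D))
E
```

```text
(no output)
```

View pics/zt.png

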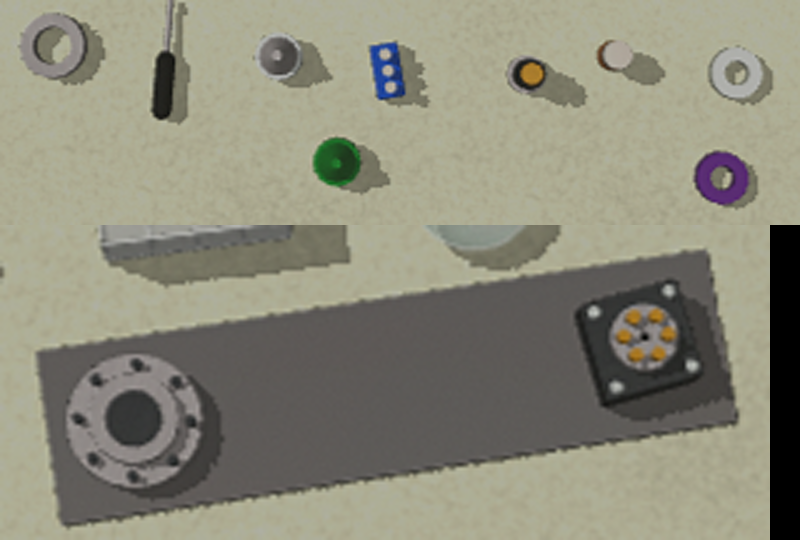

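View pics/zs.png

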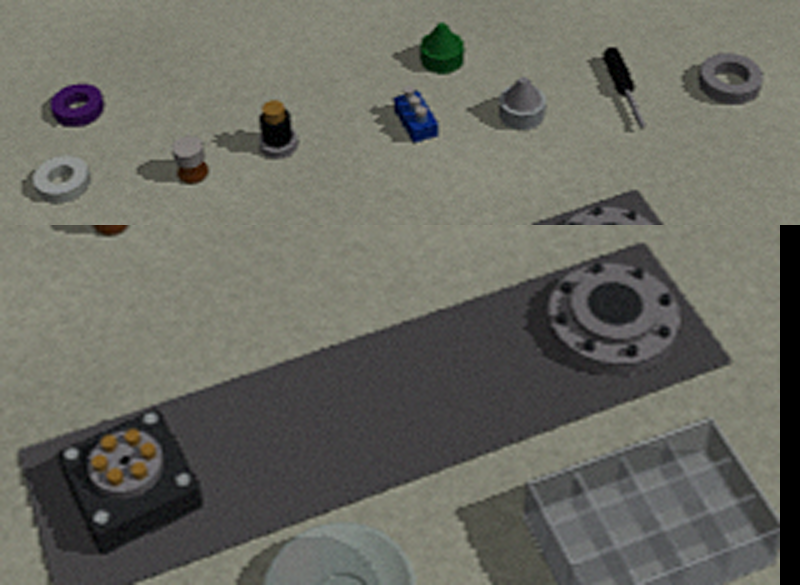

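```bash
cat > h.py <<'E'
import cv2,numpy as np,json
np.set_printoptions(precision=4,suppress=True)
from workcell import manip
def cal(n):
    c=manip.calibration(n); return c,np.array(c["view"])
def ray(n,uv):
    c,V=cal(n); R=V[:3,:3];t=V[:3,3]
    d=np.array([(uv[0]-c["cx"])/c["fx"],-(uv[1]-c["cy"])/c["fy"],-1.])
    return -R.T@t, R.T@d
def plane(n,uv,z):
    o,d=ray(n,uv); return o+d*(z-o[2])/d[2]
def proj(n,p):
    c,V=cal(n);q=V[:3,:3]@np.array(p)+V[:3,3]
    return np.array([c["cx"]+c["fx"]*q[0]/-q[2], c["cy"]-c["fy"]*q[1]/-q[2]])
def tri(ua,ub,na="top",nb="scene"):
    oa,da=ray(na,ua);ob,db=ray(nb,ub)
    da/=np.linalg.norm(da);db/=np.linalg.norm(db)
    s=np.linalg.lstsq(np.c_[da,-db],ob-oa,rcond=None)[0]
    pa,pb=oa+da*s[0],ob+db*s[1]
    return (pa+pb)/2,np.linalg.norm(pa-pb)
E
python3 - <<'E'
from h import *
for n,pts in(("top",dict(clamp=(152,238),cone=(242,243),elec=(342,249),ins=(425,249),sheet=(300,165),table=(300,270),shadow=(362,262),flange=(212,165))),("scene",dict(clamp=(382,184),cone=(299,206),ins=(115,232),sheet=(260,290),table=(250,240),shadow=(98,233),flange=(310,265)))):
    im=cv2.imread(f"pics/{n}0.png");H=cv2.cvtColor(im,cv2.COLOR_BGR2HSV)
    for k,(u,v) in pts.items(): print(n,k,H[v-10:v+11:5,u-14:u+15:7].tolist() if k in("clamp","cone","ins") else H[v,u])
E
```

```text
top clamp [[[30, 37, 174], [4, 12, 145], [8, 14, 144], [17, 21, 84], [31, 36, 175]], [[31, 39, 144], [15, 13, 77], [26, 45, 119], [8, 14, 148], [29, 44, 117]], [[17, 16, 140], [27, 45, 114], [31, 37, 160], [10, 16, 143], [27, 45, 124]], [[30, 26, 145], [13, 22, 80], [30, 34, 178], [10, 16, 144], [28, 42, 115]], [[29, 38, 174], [9, 13, 140], [8, 14, 144], [23, 31, 75], [27, 44, 121]]]
top cone [[[32, 26, 174], [31, 36, 177], [36, 7, 176], [31, 33, 176], [29, 40, 174]], [[32, 36, 177], [15, 12, 132], [12, 15, 85], [45, 7, 152], [31, 38, 168]], [[31, 35, 175], [8, 18, 114], [15, 15, 101], [38, 9, 120], [29, 42, 122]], [[29, 41, 168], [45, 6, 176], [12, 17, 74], [30, 39, 111], [27, 45, 124]], [[31, 32, 175], [31, 35, 175], [29, 43, 171], [27, 45, 119], [30, 42, 128]]]
top elec [ 19 188 170]
top ins [[[28, 41, 175], [30, 30, 177], [38, 6, 171], [31, 36, 175], [30, 34, 174]], [[29, 40, 172], [38, 6, 175], [30, 16, 111], [45, 6, 178], [29, 40, 174]], [[31, 36, 175], [30, 3, 175], [27, 42, 169], [30, 6, 175], [31, 34, 166]], [[28, 39, 170], [30, 4, 175], [30, 4, 171], [40, 4, 178], [27, 42, 
[... 748 characters left out ...]
 [90, 5, 48], [114, 17, 73], [107, 20, 91], [30, 25, 133]], [[38, 27, 143], [35, 33, 93], [94, 25, 72], [32, 27, 134], [34, 29, 130]], [[30, 33, 132], [30, 29, 133], [30, 28, 135], [28, 28, 128], [32, 30, 136]]]
scene ins [[[30, 35, 124], [36, 27, 133], [43, 17, 136], [30, 33, 125], [34, 29, 130]], [[36, 27, 132], [140, 5, 142], [53, 14, 74], [90, 2, 144], [25, 25, 130]], [[30, 25, 83], [60, 8, 150], [38, 23, 88], [68, 7, 143], [30, 27, 130]], [[39, 20, 89], [53, 15, 69], [50, 17, 89], [41, 21, 98], [34, 31, 133]], [[28, 33, 133], [36, 35, 138], [32, 30, 138], [24, 32, 129], [24, 29, 132]]]
scene sheet [45 15 66]
scene table [ 30  27 132]
scene shadow [ 32  32 113]
scene flange [132  30  42]
```

```bash
cat >> h.py <<'E'
def sil(im,seed,win=26,rel=0.2,kind="sat",up=4,dbg=None):
    """silhouette by relative chroma (R-B)/V in window; returns hull (px), centroid"""
    u,v=map(int,seed);x0,y0=u-win,v-win
    w=im[y0:v+win,x0:u+win]
    w=cv2.resize(w,None,fx=up,fy=up,interpolation=cv2.INTER_CUBIC).astype(np.float32)
    w=cv2.GaussianBlur(w,(0,0),1.2*up/2)
    if kind=="sat": m=((w[...,1]-w[...,0])/(w[...,1]+5)<rel)
    elif kind=="brass": m=(w[...,2]-w[...,0]>rel*255)
    m=m.astype(np.uint8)
    cs,_=cv2.findContours(m,cv2.RETR_EXTERNAL,cv2.CHAIN_APPROX_NONE)
    c=max(cs,key=cv2.contourArea)
    h=cv2.convexHull(c)
    M=cv2.moments(h);cen=np.array([M["m10"],M["m01"]])/M["m00"]
    tr=lambda p:(np.asarray(p,float)+.5)/up-.5+[x0,y0]
    if dbg:
        d=np.clip(w,0,255).astype(np.uint8).copy();cv2.drawContours(d,[h],-1,(0,0,255),1);cv2.imwrite(dbg,d)
    return tr(h[:,0,:]),tr(cen),cv2.contourArea(c)/up**2
E
python3 - <<'E'
from h import *
T=cv2.imread("pics/top0.png");S=cv2.imread("pics/scene0.png")
seeds=dict(clamp=((152,238),(382,190)),ins=((425,249),(115,232)),cone=((242,243),(299,200)),elec=((342,249),(201,208)),cap=((342,249),(200,205)),purple=None)
tiles=[]
for k,v in seeds.items():
    if v is None: continue
    r=[]
    for n,im,s in(("top",T,v[0]),("scene",S,v[1])):
        if k=="cap": r.append(sil(im,s,14,0.25,"brass",dbg=f"pics/d_{k}_{n}.png"))
        else: r.append(sil(im,s,20 if k!="elec" else 18,0.14,dbg=f"pics/d_{k}_{n}.png"))
        d=cv2.imread(f"pics/d_{k}_{n}.png");tiles.append(cv2.copyMakeBorder(d,0,170-d.shape[0],0,170-d.shape[1],0))
    p,e=tri(r[0][1],r[1][1])
    print(k,r[0][1],r[1][1],"areas",r[0][2],r[1][2],"P",p,"gap mm",e*1e3)
    if k in("clamp","ins"):
        z={"clamp":.008,"ins":.007}[k]; print("  plane",plane("top",r[0][1],z),plane("scene",r[1][1],z),"ext px",np.ptp(r[0][0],axis=0))
cv2.imwrite("pics/dbg.png",np.vstack([np.hstack(tiles[0::2][:5])[:, :800],np.hstack(tiles[1::2][:5])[:, :800]]))
E
```

```text
clamp [147.893  235.4653] [381.5 189.5] areas 1004.375 1580.0625 P [0.4574 0.308  0.0169] gap mm 9.025929880756896
  plane [0.4592 0.3145 0.008 ] [0.4479 0.3087 0.008 ] ext px [37.25 39.75]
ins [425.5143 242.4907] [114.5 231.5] areas 823.8125 1580.0625 P [ 0.4561 -0.3212  0.0221] gap mm 3.706275409872721
  plane [ 0.4566 -0.3273  0.007 ] [ 0.4411 -0.3229  0.007 ] ext px [39.75 31.25]
cone [238.4793 237.5769] [298.5 199.5] areas 815.375 1580.0625 P [0.4571 0.0999 0.0279] gap mm 8.20617011417914
elec [340.2131 249.3011] [200.5 207.5] areas 127.375 1278.0625 P [ 0.4363 -0.1277  0.033 ] gap mm 1.2915064582893485
cap [342.3888 249.0533] [199.0028 202.9159] areas 57.375 30.90625 P [ 0.4368 -0.1301  0.0481] gap mm 0.037885797639645336
```

View pics/dbg.png

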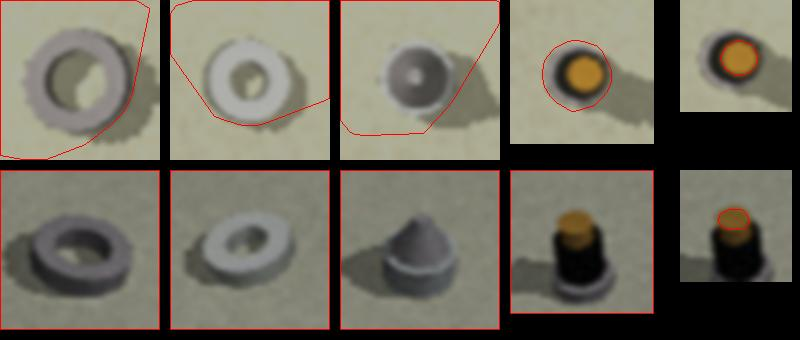

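```bash
cat > m.py <<'E'
from h import *
T=cv2.imread("pics/top0.png");S=cv2.imread("pics/scene0.png")
seeds=dict(clamp=((152,238),(382,190)),ins=((425,249),(115,232)),cone=((242,243),(299,200)),elec=((342,249),(201,208)))
tiles=[]
for k,v in seeds.items():
    r=[]
    for n,im,s,rel in(("top",T,v[0],.1),("scene",S,v[1],.05)):
        r.append(sil(im,s,20,rel,dbg=f"pics/d_{k}_{n}.png"))
        tiles.append(cv2.imread(f"pics/d_{k}_{n}.png"))
    p,e=tri(r[0][1],r[1][1])
    print(k,r[0][1],r[1][1],"P",p,"gap mm",e*1e3)
    z={"clamp":.008,"ins":.007,"cone":.022,"elec":.024}[k]; print("  plane",plane("top",r[0][1],z),plane("scene",r[1][1],z))
    q=np.array([plane("top",a,z) for a in r[0][0]]);print("  extent mm",np.ptp(q,axis=0)[:2]*1e3)
cv2.imwrite("pics/dbg.png",np.vstack([np.hstack(tiles[0::2]),np.hstack(tiles[1::2])]))
E
python3 m.py
```

```text
clamp [150.1815 237.7354] [381.7226 190.9343] P [0.4537 0.3078 0.0087] gap mm 2.0983504406750346
  plane [0.4541 0.309  0.008 ] [0.4529 0.3071 0.008 ]
  extent mm [60.4129 69.0457]
ins [424.1679 248.7583] [114.1276 230.9995] P [ 0.442  -0.3233  0.0096] gap mm 0.2747459555148044
  plane [ 0.442  -0.3241  0.007 ] [ 0.4393 -0.3238  0.007 ]
  extent mm [47.9322 48.5436]
cone [240.9651 242.0496] [298.4123 201.5903] P [0.4484 0.0986 0.0135] gap mm 0.4171376324120361
  plane [0.4482 0.0983 0.022 ] [0.4571 0.0956 0.022 ]
  extent mm [45.0285 44.0741]
elec [339.7981 249.3083] [201.0892 215.7   ] P [ 0.4366 -0.1295  0.0078] gap mm 0.6426138567364409
  plane [ 0.4364 -0.1272  0.024 ] [ 0.4534 -0.1301  0.024 ]
  extent mm [35.2723 32.556 ]
```

View pics/dbg.png

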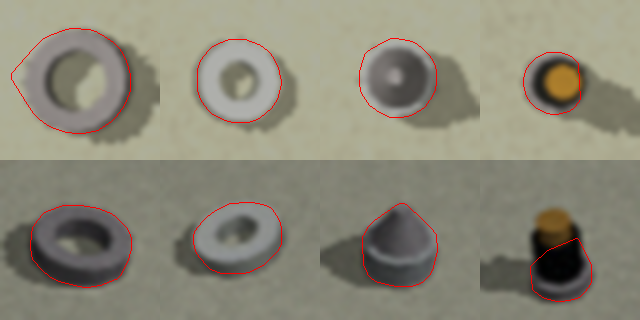

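```bash
cat > m2.py <<'E'
from h import *
T=cv2.imread("pics/top0.png");S=cv2.imread("pics/scene0.png")
def go(k,s,rt,rs,z):
    a=sil(T,s[0],20,rt);b=sil(S,s[1],20,rs)
    p,e=tri(a[1],b[1]);q=np.array([plane("top",x,z) for x in a[0]])
    print(k,"tri",p,"gap",e*1e3,"top",plane("top",a[1],z),"ext",np.ptp(q,axis=0)[:2]*1e3)
for rt in(.06,.08): go("clamp",((152,238),(382,190)),rt,.05,.008)
for rt in(.08,.1): go("ins",((425,249),(115,232)),rt,.05,.007)
for rt in(.08,.1): go("cone",((242,243),(299,200)),rt,.05,.010)
for rt in(.06,.08,.1): go("elecfoot",((342,249),(201,208)),rt,.05,.005)
a=sil(T,(342,249),14,.25,"brass");
for rel in (.2,.25):
    b=sil(S,(200,205),14,rel,"brass");p,e=tri(a[1],b[1]);print("cap",p,e,plane("top",a[1],.048))
# cone tip: bright spot in top, apex of hull in scene
b=sil(S,(299,200),20,.05);tip=b[0][np.argmin(b[0][:,1])];print("tip scene",tip)
w=cv2.resize(T[234:252,233:251],None,fx=8,fy=8,interpolation=cv2.INTER_CUBIC)
cv2.imwrite("pics/tip.png",w)
# sheet
for n,im,ext in(("top",T,None),("scene",S,None)):
    H=cv2.cvtColor(im,cv2.COLOR_BGR2HSV)
    bl=cv2.GaussianBlur(im,(0,0),1).astype(float)
    m=((bl[...,1]<(118 if n=="top" else 82))).astype(np.uint8)
    c0=(300,165) if n=="top" else (260,290)
    m=cv2.morphologyEx(m,cv2.MORPH_OPEN,np.ones((5,5)))
    num,lab=cv2.connectedComponents(m);mm=(lab==lab[c0[1],c0[0]]).astype(np.uint8)
    cv2.imwrite(f"pics/sheet_{n}.png",mm*255)
    c=max(cv2.findContours(mm,cv2.RETR_EXTERNAL,cv2.CHAIN_APPROX_NONE)[0],key=cv2.contourArea)
    r=cv2.boxPoints(cv2.minAreaRect(c));print(n,r.tolist())
    if n=="top":
        q=np.array([plane(n,x,.004) for x in r]);print(q);print(np.linalg.norm(np.diff(q,axis=0),axis=1),q.mean(0))
E
python3 m2.py
```

```text
clamp tri [0.4537 0.307  0.0087] gap 0.6749275429747124 top [0.4538 0.3075 0.008 ] ext [57.7012 59.7137]
clamp tri [0.4537 0.3071 0.0087] gap 0.8334359001103906 top [0.4539 0.3077 0.008 ] ext [58.8534 60.9447]
ins tri [ 0.4419 -0.3233  0.0096] gap 0.25727471989519385 top [ 0.442  -0.3241  0.007 ] ext [46.7685 46.8183]
ins tri [ 0.442  -0.3233  0.0096] gap 0.2747459555148044 top [ 0.442  -0.3241  0.007 ] ext [47.9322 48.5436]
cone tri [0.4483 0.0986 0.0135] gap 0.32363419872933363 top [0.4485 0.099  0.01  ] ext [43.7766 43.3193]
cone tri [0.4484 0.0986 0.0135] gap 0.4171376324120361 top [0.4485 0.0991 0.01  ] ext [45.4659 44.5022]
elecfoot tri [ 0.4367 -0.1289  0.0077] gap 1.7773500355078204 top [ 0.4368 -0.1284  0.005 ] ext [33.4626 27.6582]
elecfoot tri [ 0.4366 -0.1293  0.0077] gap 1.0918070536663769 top [ 0.4367 -0.1291  0.005 ] ext [34.627  30.1774]
elecfoot tri [ 0.4366 -0.1295  0.0078] gap 0.6426138567364409 top [ 0.4367 -0.1295  0.005 ] ext [35.8157 33.0575]
cap [ 0.4368 -0.1301  0.0464] 0.0004558216130209014 [ 0.4368 -0.1301  0.048 ]
cap [ 0.4368 -0.1301  0.0481] 3.7885797639645334e-05 [ 0.4368 -0.1301  0.048 ]
tip scene [299.375 190.375]
top [[204.8044891357422, 141.085205078125], [397.78631591796875, 111.48678588867188], [405.41851806640625, 161.24871826171875], [212.43670654296875, 190.84713745117188]]
[[ 0.6842  0.191   0.004 ]
 [ 0.7653 -0.2639  0.004 ]
 [ 0.6463 -0.2818  0.004 ]
 [ 0.5666  0.1693  0.004 ]]
[0.4621 0.1204 0.4581] [ 0.6656 -0.0464  0.004 ]
scene [[130.56935119628906, 307.06573486328125], [353.6204528808594, 225.9562225341797], [372.072998046875, 276.70074462890625], [149.02191162109375, 357.81024169921875]]
```

View pics/sheet_top.png

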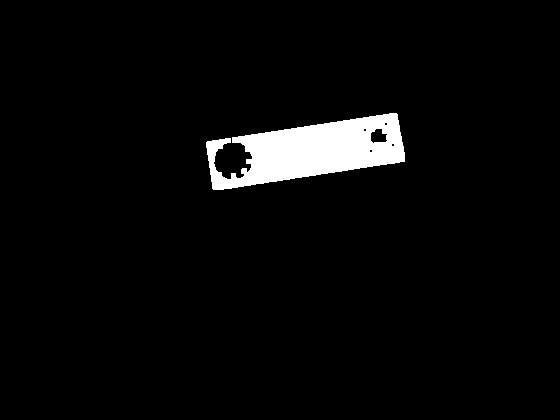

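View pics/sheet_scene.png

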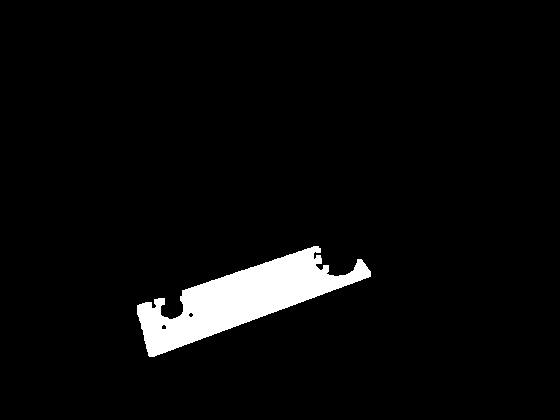

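View pics/tip.png

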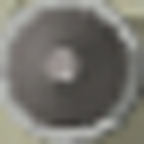

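```bash
cat > m3.py <<'E'
from h import *
T=cv2.imread("pics/top0.png");S=cv2.imread("pics/scene0.png")
print("tip tri",tri((240.25,241.5),(299.0,191)),plane("top",(240.25,241.5),.044))
# sheet edges by sub-pixel contour
def sheetcorners(n,im,rect,thr):
    up=4;g=cv2.resize(im[...,1],None,fx=up,fy=up,interpolation=cv2.INTER_CUBIC);g=cv2.GaussianBlur(g,(0,0),3)
    m=(g<thr).astype(np.uint8);c0=(300,165) if n=="top" else (260,290)
    num,lab=cv2.connectedComponents(m);mm=(lab==lab[c0[1]*up,c0[0]*up]).astype(np.uint8)
    c=max(cv2.findContours(mm,cv2.RETR_EXTERNAL,cv2.CHAIN_APPROX_NONE)[0],key=cv2.contourArea)[:,0,:]
    c=(c+.5)/up-.5;L=[]
    for i in range(4):
        a,b=rect[i],rect[(i+1)%4];d=(b-a)/np.linalg.norm(b-a);nn=np.array([-d[1],d[0]])
        s=(c-a)@d/np.linalg.norm(b-a);e=(c-a)@nn
        p=c[(abs(e)<4)&(s>.08)&(s<.92)]
        for _ in range(3):
            l=cv2.fitLine(p.astype(np.float32),cv2.DIST_HUBER,0,.01,.01)[:,0];e=(p-l[2:])@np.array([-l[1],l[0]]);p=p[abs(e)<1]
        L.append((np.array(l[2:]),np.array(l[:2]),len(p)))
    out=[]
    for i in range(4):
        p,d,_=L[i-1];q,f,_=L[i];t=np.linalg.solve(np.c_[d,-f],q-p);out.append(p+d*t[0])
    return np.array(out),[l[2] for l in L]
rt=np.array([[206,141.5],[398,113],[404.5,161],[213,189.5]])
for thr in(110,125,135):
    r,k=sheetcorners("top",T,rt,thr);q=np.array([plane("top",x,.004) for x in r])
    ends=(q[0]+q[3])/2,(q[1]+q[2])/2;ax=ends[1]-ends[0]
    print(thr,k,"sizes",np.linalg.norm(np.roll(q,-1,0)-q,axis=1)*1e3,"cen",q.mean(0),"axis yaw",np.degrees(np.arctan2(ax[1],ax[0])))
ax/=np.linalg.norm(ax);cen=q.mean(0)
print("pred flange",cen-.17*ax,"valve",cen+.17*ax)
# scene sheet corners
rs=np.array([proj("scene",x) for x in q]);print("pred scene corners",rs.tolist())
try:
  r2,k=sheetcorners("scene",S,rs,100);print(r2.tolist(),k)
  for a,b in zip(r,r2): print(" corner tri",*tri(a,b))
except Exception as e: print(e)
# brass ports
for n,im,c in(("top",T,(379,137)),("scene",S,(172,308))):
    x0,y0=c[0]-22,c[1]-22;w=im[y0:y0+44,x0:x0+44].astype(float)
    d=w[...,2]-w[...,0];m=(d>60);v,u=np.nonzero(m);hull=cv2.convexHull(np.c_[u,v].astype(np.float32));M=cv2.moments(hull)
    globals()["br_"+n]=np.array([M["m10"],M["m01"]])/M["m00"]+[x0,y0];print(n,globals()["br_"+n],len(u))
print("brass tri",tri(br_top,br_scene))
# flange bore (dark)
for n,im,c,t in(("top",T,(233,160),80),("scene",S,(335,257),52)):
    up=4;x0,y0=c[0]-13,c[1]-13;w=cv2.GaussianBlur(cv2.resize(im[y0:y0+26,x0:x0+26,1],None,fx=up,fy=up,interpolation=cv2.INTER_CUBIC),(0,0),2)
    m=(w<t).astype(np.uint8);cs=max(cv2.findContours(m,cv2.RETR_EXTERNAL,cv2.CHAIN_APPROX_NONE)[0],key=cv2.contourArea)
    e=cv2.fitEllipse(cs);globals()["fl_"+n]=(np.array(e[0])+.5)/up-.5+[x0,y0];print(n,globals()["fl_"+n],np.array(e[1])/up)
print("bore tri",tri(fl_top,fl_scene))
for z in(.01,.018,.026):print(z,plane("top",fl_top,z),plane("scene",fl_scene,z))
E
python3 m3.py
```

```text
tip tri (array([0.4488, 0.0984, 0.0471]), np.float64(4.5617068074847905e-06)) [0.4489 0.0986 0.044 ]
110 [645, 160, 643, 161] sizes [457.0298 118.7918 457.3322 118.4022] cen [ 0.6655 -0.0462  0.004 ] axis yaw -79.94669707680879
125 [645, 160, 643, 161] sizes [458.7886 120.6569 459.5344 120.4763] cen [ 0.6656 -0.046   0.004 ] axis yaw -79.93461049851459
135 [645, 160, 643, 161] sizes [460.1061 121.7898 460.6854 121.5462] cen [ 0.6656 -0.046   0.004 ] axis yaw -79.92635355712885
pred flange [0.6358 0.1214 0.004 ] valve [ 0.6953 -0.2134  0.004 ]
pred scene corners [[373.6723627461356, 274.6371253885063], [148.9305693714852, 357.7944127891418], [134.69513807639345, 304.2841395444605], [343.73404620980267, 234.63301347243808]]
[[374.1402893066406, 275.3924560546875], [148.46615600585938, 358.6687927246094], [134.49757385253906, 304.9697265625], [344.1821594238281, 235.10069274902344]] [756, 181, 703, 135]
 corner tri [0.6857 0.192  0.002 ] 0.0008167787666177179
 corner tri [ 0.7662 -0.2624  0.0022] 0.0007290063028229108
 corner tri [ 0.6462 -0.2842  0.0023] 0.00030465797867431553
 corner tri [0.5658 0.1705 0.0026] 0.0009156157021746825
top [379. 136.] 79
scene [170.6753 306.4076] 91
brass tri (array([ 0.6961, -0.2122,  0.0441]), np.float64(0.0008260809172535865))
top [232.7367 159.851 ] [15.3321 15.4232]
scene [334.5452 255.7215] [13.1238 17.5339]
bore tri (array([0.6368, 0.122 , 0.0268]), np.float64(0.00017797119479365963))
0.01 [0.6398 0.1235 0.01  ] [0.6235 0.1281 0.01  ]
0.018 [0.6384 0.1228 0.018 ] [0.6299 0.1252 0.018 ]
0.026 [0.637  0.1222 0.026 ] [0.6362 0.1222 0.026 ]
```

Both views agree: the triangulated heights fit, and flange to valve comes out at 340 mm. I'll write a helper that converts targets to tool-frame shifts.

```bash
cat > go.py <<'E'
import sys
from h import *
from scipy.spatial.transform import Rotation as R
p=np.array([float(a) for a in sys.argv[1:4]]);psi=np.radians(10.07)
o=manip.get_obs();Rc=R.from_quat(o["ee_rot"])
y=np.array([np.cos(psi),np.sin(psi),0]);z=np.array([0,0,-1.]);Rt=R.from_matrix(np.c_[np.cross(y,z),y,z])
print("t",o["clock"],"pos",np.array(o["position"]),"F",np.array(o["ft_force"]),"w",o["grip_width"])
print("shift",Rc.inv().apply(p-o["position"]),"turn",(Rc.inv()*Rt).as_rotvec(),"tool x,y yaw",np.degrees(np.arctan2(*Rc.as_matrix()[:2,1][::-1])))
E
python3 go.py .4538 .3073 .10
```

```text
t 0.1 pos [0.158  0.6044 0.2306] F [-0.4822  0.2631  1.089 ] w 1.0005049840015867
shift [-0.3613 -0.2124  0.1309] turn [-0.001   0.0007  1.1393] tool x,y yaw 75.34766349140259
```

```bash
python3 -m handwheel '[[[-0.18,-0.106,0.03,0,0,0.57,0.085],[-0.18,-0.106,0.03,0,0,0.57,0.085],[-0.18,-0.106,0.03,0,0,0.57,0.085],[-0.361,-0.212,0.13,-0.001,0.001,1.139,0.085],[-0.361,-0.212,0.13,-0.001,0.001,1.139,0.085],[-0.361,-0.212,0.13,-0.001,0.001,1.139,0.085],[-0.361,-0.212,0.13,-0.001,0.001,1.139,0.085],[-0.361,-0.212,0.13,-0.001,0.001,1.139,0.085]]]' 40; python3 go.py .4538 .3073 .0
```

```text
clock: 1.1
position: [0.4557, 0.3031, 0.0993]
ee_rot: [0.645, 0.764, -0.001, 0.0]
ft_force: [-0.6, 1.5, 0.7]
grip_width: 0.997
t 1.1 pos [0.4557 0.3031 0.0993] F [-0.6456  1.529   0.6576] w 0.9965255526516583
shift [ 0.0046 -0.001   0.0993] turn [-0.0018  0.0023 -0.0068] tool x,y yaw 9.678469981969661
```

```bash
python3 -m handwheel '[[[0,0,0,0,0,0,0.085],[0,0,0,0,0,0,0.085]]]' ; python3 go.py .4538 .3073 .0
```

```text
clock: 1.35
position: [0.4529, 0.3099, 0.1018]
ee_rot: [0.641, 0.767, 0.001, -0.001]
ft_force: [-1.1, 0.5, 0.2]
grip_width: 0.994
t 1.35 pos [0.4529 0.3099 0.1018] F [-1.0553  0.5229  0.1866] w 0.9941643501714946
shift [-0.0029  0.0004  0.1018] turn [ 0.0005 -0.0023  0.0027] tool x,y yaw 10.224361406997348
```

```bash
python3 -m handwheel '[[[0,0,0.05,0,0,0,0.085],[0,0,0.08,0,0,0,0.085],[0,0,0.09,0,0,0,0.085],[0,0,0.09,0,0,0,0.085],[0,0,0.09,0,0,0,0.085]]]' ; python3 go.py .4538 .3073 .0
```

```text
clock: 1.98
position: [0.4544, 0.3093, 0.0128]
ee_rot: [0.642, 0.767, 0.002, -0.0]
ft_force: [0.1, 0.3, 0.6]
grip_width: 0.996
t 1.975 pos [0.4544 0.3093 0.0128] F [0.1039 0.2953 0.5591] w 0.9959466578857684
shift [-0.0019 -0.001   0.0128] turn [ 0.0022 -0.0027  0.0006] tool x,y yaw 10.106269728992949
```

```bash
python3 -m handwheel '[[[-0.0015,-0.0005,0.012,0,0,0,0.085],[-0.0015,-0.0005,0.012,0,0,0,0.085],[-0.0015,-0.0005,0.012,0,0,0,0.085]]]' ; python3 go.py .4538 .3073 .0
```

```text
clock: 2.35
position: [0.4535, 0.3068, -0.0007]
ee_rot: [0.642, 0.766, 0.001, -0.0]
ft_force: [-0.8, -0.5, 0.0]
grip_width: 0.996
t 2.35 pos [ 0.4535  0.3068 -0.0007] F [-0.8391 -0.4675  0.0235] w 0.9962361792113746
shift [ 0.0005  0.0003 -0.0007] turn [ 0.0003 -0.0014  0.0001] tool x,y yaw 10.078232960251693
```

Good; close.

```bash
python3 -m handwheel '[[[0,0,0,0,0,0,0.05],[0,0,0,0,0,0,0.05],[0,0,0,0,0,0,0.05],[0,0,0,0,0,0,0.05],[0,0,0,0,0,0,0.05],[0,0,0,0,0,0,0.05],[0,0,0,0,0,0,0.05],[0,0,0,0,0,0,0.05]]]' 40; python3 go.py .4538 .3073 .12
```

```text
clock: 3.35
position: [0.4537, 0.307, -0.0001]
ee_rot: [0.642, 0.766, 0.001, -0.001]
ft_force: [-2.2, -0.6, 6.0]
grip_width: 0.673
t 3.35 pos [ 0.4537  0.307  -0.0001] F [-2.187  -0.6177  5.9668] w 0.6725802720129221
shift [ 0.0005  0.0003 -0.1201] turn [ 0.0005 -0.0018  0.0001] tool x,y yaw 10.076640230515498
```

```bash
python3 -m handwheel '[[[0,0,-0.04,0,0,0,0.05],[0,0,-0.09,0,0,0,0.05],[0,0,-0.09,0,0,0,0.05],[0,0,-0.09,0,0,0,0.05]]]' ; python3 go.py .666 -.0457 .09
```

```text
clock: 3.85
position: [0.4531, 0.3066, 0.0888]
ee_rot: [0.642, 0.767, 0.0, -0.001]
ft_force: [-0.2, -0.1, -2.2]
grip_width: 0.672
t 3.85 pos [0.4531 0.3066 0.0888] F [-0.1554 -0.1072 -2.1801] w 0.6718503971211284
shift [-0.3841  0.1479 -0.0017] turn [-0.0002 -0.0013  0.0004] tool x,y yaw 10.094268986201394
```

```bash
python3 -m handwheel '[[[-0.05,0.02,0,0,0,0,0.05],[-0.11,0.042,0,0,0,0,0.05],[-0.17,0.065,0,0,0,0,0.05],[-0.23,0.088,0,0,0,0,0.05],[-0.29,0.111,0,0,0,0,0.05],[-0.34,0.132,0,0,0,0,0.05],[-0.375,0.144,0,0,0,0,0.05],[-0.3841,0.148,0,0,0,0,0.05]]]' ;  python3 -m handwheel '[[[0,0,0,0,0,0,0.05],[0,0,0,0,0,0,0.05],[0,0,0,0,0,0,0.05]]]' ;python3 go.py .666 -.0457 .005
```

```text
clock: 4.85
position: [0.6659, -0.0492, 0.0867]
ee_rot: [0.644, 0.765, -0.001, -0.001]
ft_force: [0.3, 1.5, -1.4]
grip_width: 0.67
clock: 5.22
position: [0.6662, -0.0438, 0.0887]
ee_rot: [0.641, 0.767, 0.001, -0.001]
ft_force: [0.3, 0.8, -1.4]
grip_width: 0.669
t 5.225 pos [ 0.6662 -0.0438  0.0887] F [ 0.3353  0.8241 -1.3755] w 0.6694876668966326
shift [-0.002  -0.0005  0.0837] turn [ 0.0002 -0.0022  0.0023] tool x,y yaw 10.199038271624316
```

```bash
python3 -m handwheel '[[[-0.0005,0,0.04,0,0,0,0.05],[-0.0005,0,0.065,0,0,0,0.05],[-0.0005,0,0.073,0,0,0,0.05],[-0.0005,0,0.073,0,0,0,0.05],[-0.0005,0,0.073,0,0,0,0.05],[-0.0005,0,0.073,0,0,0,0.05]]]' ;python3 go.py .666 -.0457 .005
```

```text
clock: 5.98
position: [0.6672, -0.0459, 0.017]
ee_rot: [0.642, 0.767, 0.001, 0.0]
ft_force: [-0.2, -0.3, -1.5]
grip_width: 0.671
t 5.975 pos [ 0.6672 -0.0459  0.017 ] F [-0.1645 -0.3176 -1.4674] w 0.6711283628157475
shift [ 0.0004 -0.0012  0.012 ] turn [ 0.002  -0.0012  0.0003] tool x,y yaw 10.08766620890453
```

```bash
python3 -m handwheel '[[[0.0003,-0.001,0.006,0,0,0,0.05],[0.0003,-0.001,0.011,0,0,0,0.05],[0.0003,-0.001,0.011,0,0,0,0.05],[0.0003,-0.001,0.011,0,0,0,0.05]]]' ;python3 go.py .666 -.0457 .005
```

```text
clock: 6.48
position: [0.6654, -0.0458, 0.0046]
ee_rot: [0.642, 0.766, 0.0, -0.001]
ft_force: [0.1, 0.0, -1.9]
grip_width: 0.669
t 6.475 pos [ 0.6654 -0.0458  0.0046] F [ 0.0795  0.0005 -1.9379] w 0.668697208168926
shift [ 0.      0.0006 -0.0004] turn [-0.0001 -0.0014  0.0002] tool x,y yaw 10.080686314445261
```

```bash
python3 -m handwheel '[[[0,0.0005,0.0015,0,0,0,0.05],[0,0.0005,0.0015,0,0,0,0.05],[0,0.0005,0.0015,0,0,0,0.05]]]' ;python3 go.py .666 -.0457 .005
```

```text
clock: 6.85
position: [0.6659, -0.0458, 0.004]
ee_rot: [0.642, 0.766, 0.001, -0.001]
ft_force: [-4.3, -0.3, 5.9]
grip_width: 0.668
t 6.85 pos [ 0.6659 -0.0458  0.004 ] F [-4.2983 -0.3222  5.9159] w 0.6679941016625444
shift [ 0.0001  0.0002 -0.001 ] turn [-0.     -0.0017  0.0001] tool x,y yaw 10.077336229452731
```

Contact at the expected 4 mm. Release, lift.

```bash
python3 -m handwheel '[[[0,0,-0.001,0,0,0,0.085],[0,0,-0.001,0,0,0,0.085],[0,0,-0.001,0,0,0,0.085],[0,0,-0.001,0,0,0,0.085],[0,0,-0.001,0,0,0,0.085],[0,0,-0.04,0,0,0,0.085],[0,0,-0.09,0,0,0,0.085],[0,0,-0.09,0,0,0,0.085]]]' ;python3 go.py .442 -.3237 .09
```

```text
clock: 7.85
position: [0.6686, -0.0463, 0.0979]
ee_rot: [0.642, 0.766, 0.003, 0.002]
ft_force: [0.4, -1.2, -0.9]
grip_width: 1.0
t 7.85 pos [ 0.6686 -0.0463  0.0979] F [ 0.3519 -1.223  -0.9129] w 1.0004058714904192
shift [-0.2335 -0.2717  0.0058] turn [ 0.0076 -0.0002  0.    ] tool x,y yaw 10.07059176776555
```

```bash
python3 -m handwheel '[[[-0.04,-0.046,0,0,0,0,0.085],[-0.08,-0.092,0,0,0,0,0.085],[-0.12,-0.138,0,0,0,0,0.085],[-0.16,-0.184,0,0,0,0,0.085],[-0.2,-0.23,0,0,0,0,0.085],[-0.222,-0.257,0,0,0,0,0.085],[-0.2335,-0.269,0,0,0,0,0.085],[-0.2335,-0.269,0,0,0,0,0.085]]]' ;python3 -m handwheel '[[[0,0,0.03,0,0,0,0.085],[0,0,0.06,0,0,0,0.085],[0,0,0.06,0,0,0,0.085],[0,0,0.06,0,0,0,0.085],[0,0,0.06,0,0,0,0.085]]]';python3 go.py .442 -.3237 .001
python3 - <<'E'
from h import *
cv2.imwrite("pics/top1.png",manip.camera("top"));cv2.imwrite("pics/scene1.png",manip.camera("scene"))
E
```

```text
clock: 8.85
position: [0.442, -0.3229, 0.0926]
ee_rot: [0.643, 0.766, 0.001, -0.001]
ft_force: [-0.5, 0.3, -0.4]
grip_width: 0.997
clock: 9.48
position: [0.4431, -0.3228, 0.0341]
ee_rot: [0.642, 0.767, 0.001, 0.0]
ft_force: [0.4, 0.3, 0.6]
grip_width: 0.994
t 9.475 pos [ 0.4431 -0.3228  0.0341] F [0.3706 0.2729 0.5717] w 0.9937921019538141
shift [-0.0007 -0.0013  0.0331] turn [ 0.002  -0.0004  0.0009] tool x,y yaw 10.120150255497634
```

View pics/top1.png

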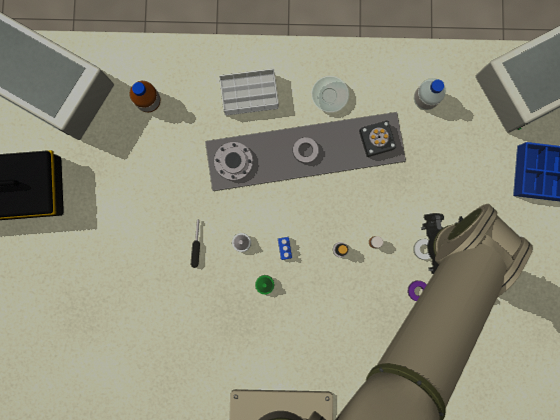

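```bash
cat > bright.py <<'E'
from h import *
def blob(im,seed,thr,win=20,up=4,inv=False,hull=True):
    u,v=map(int,seed);x0,y0=u-win,v-win
    w=cv2.GaussianBlur(cv2.resize(im[y0:v+win,x0:u+win,1],None,fx=up,fy=up,interpolation=cv2.INTER_CUBIC),(0,0),2)
    m=(w>thr).astype(np.uint8)
    c=max(cv2.findContours(m,cv2.RETR_EXTERNAL,cv2.CHAIN_APPROX_NONE)[0],key=cv2.contourArea)
    e=cv2.fitEllipse(cv2.convexHull(c));return (np.array(e[0])+.5)/up-.5+[x0,y0],np.array(e[1])/up
E
python3 - <<'E'
from bright import *
T=cv2.imread("pics/top1.png");S=cv2.imread("pics/scene1.png")
s=proj("scene",(.666,-.0457,.02));print(s)
for t1,t2 in((112,78),(118,82),(124,86)):
    a,ea=blob(T,(306,151),t1);b,eb=blob(S,s,t2,win=22)
    print(a,ea,b,eb,tri(a,b),plane("top",a,.02))
x0,y0=int(s[0])-25,int(s[1])-25
cv2.imwrite("pics/c1.png",np.hstack([cv2.resize(T[126:176,281:331],None,fx=6,fy=6),cv2.resize(S[y0:y0+50,x0:x0+50],None,fx=6,fy=6)]))
E
```

```text
[257.5989 284.2579]
[305.1922 149.2353] [24.6217 25.2215] [257.9238 284.4732] [24.5319 30.1662] (array([ 0.6666, -0.0451,  0.0199]), np.float64(0.00022539527013755987)) [ 0.6666 -0.045   0.02  ]
[305.2037 149.2992] [24.2893 24.9352] [257.8909 284.5089] [24.244  29.8921] (array([ 0.6665, -0.0451,  0.0197]), np.float64(0.0002330723305907851)) [ 0.6665 -0.045   0.02  ]
[305.214  149.3294] [23.9711 24.6172] [257.8641 284.5488] [23.9884 29.5958] (array([ 0.6665, -0.0452,  0.0195]), np.float64(0.00024806413828396543)) [ 0.6664 -0.045   0.02  ]
```

View pics/c1.png

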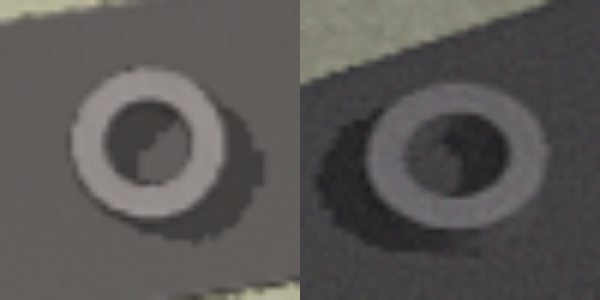

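Clamp ring measured at (0.6665, −0.0451), top z ≈ 0.020, within about 0.7 mm of target. Now the ceramic ring.

```bash
python3 -m handwheel '[[[-0.0005,-0.001,0.02,0,0,0,0.085],[-0.0005,-0.001,0.032,0,0,0,0.085],[-0.0005,-0.001,0.032,0,0,0,0.085],[-0.0005,-0.001,0.032,0,0,0,0.085]]]' ;python3 go.py .442 -.3237 .001
```

```text
clock: 10.07
position: [0.4414, -0.3236, 0.0014]
ee_rot: [0.642, 0.766, 0.001, -0.0]
ft_force: [-0.6, 0.2, 0.1]
grip_width: 0.996
t 10.075 pos [ 0.4414 -0.3236  0.0014] F [-0.6361  0.1685  0.1341] w 0.9959944760042586
shift [-0.0002  0.0005  0.0004] turn [ 0.0007 -0.001   0.0001] tool x,y yaw 10.077368139569355
```

```bash
python3 -m handwheel '[[[0,0,0,0,0,0,0.035],[0,0,0,0,0,0,0.035],[0,0,0,0,0,0,0.035],[0,0,0,0,0,0,0.035],[0,0,0,0,0,0,0.035],[0,0,0,0,0,0,0.035],[0,0,0,0,0,0,0.035],[0,0,0,0,0,0,0.035]]]' 40; python3 -m handwheel '[[[0,0,-0.04,0,0,0,0.035],[0,0,-0.09,0,0,0,0.035],[0,0,-0.09,0,0,0,0.035],[0,0,-0.09,0,0,0,0.035]]]' ; python3 go.py .6665 -.0454 .09
```

```text
clock: 11.08
position: [0.4414, -0.3235, 0.0017]
ee_rot: [0.642, 0.767, 0.001, -0.0]
ft_force: [-2.8, 1.4, 9.1]
grip_width: 0.541
clock: 11.58
position: [0.441, -0.3231, 0.0905]
ee_rot: [0.642, 0.767, 0.001, -0.001]
ft_force: [-0.6, -0.9, -1.0]
grip_width: 0.539
t 11.575 pos [ 0.441  -0.3231  0.0905] F [-0.5698 -0.9407 -0.9859] w 0.5389055341758454
shift [0.2339 0.2707 0.0011] turn [ 0.0003 -0.0018  0.0005] tool x,y yaw 10.099507240013285
```

```bash
python3 -m handwheel '[[[0.03,0.035,0,0,0,0,0.035],[0.07,0.081,0,0,0,0,0.035],[0.11,0.127,0,0,0,0,0.035],[0.15,0.174,0,0,0,0,0.035],[0.19,0.22,0,0,0,0,0.035],[0.22,0.255,0,0,0,0,0.035],[0.2335,0.270,0,0,0,0,0.035],[0.2335,0.270,0,0,0,0,0.035]]]' ;python3 -m handwheel '[[[0,0,0.03,0,0,0,0.035],[0,0,0.052,0,0,0,0.035],[0,0,0.052,0,0,0,0.035],[0,0,0.052,0,0,0,0.035],[0,0,0.052,0,0,0,0.035],[0,0,0.052,0,0,0,0.035]]]';python3 go.py .6659 -.0454 .0215
```

```text
clock: 12.58
position: [0.6657, -0.0455, 0.0897]
ee_rot: [0.642, 0.767, -0.0, -0.001]
ft_force: [-1.0, -0.3, -0.7]
grip_width: 0.538
clock: 13.32
position: [0.6665, -0.0463, 0.0401]
ee_rot: [0.642, 0.767, 0.001, -0.0]
ft_force: [1.0, 0.1, -1.1]
grip_width: 0.533
t 13.325 pos [ 0.6665 -0.0463  0.0401] F [ 1.0133  0.137  -1.055 ] w 0.5330886917874393
shift [ 0.0009 -0.0005  0.0186] turn [ 0.0015 -0.0013  0.0003] tool x,y yaw 10.089606142383216
```

```bash
python3 -m handwheel '[[[0.0008,-0.0004,0.01,0,0,0,0.035],[0.0008,-0.0004,0.0165,0,0,0,0.035],[0.0008,-0.0004,0.0165,0,0,0,0.035],[0.0008,-0.0004,0.0165,0,0,0,0.035],[0.0008,-0.0004,0.0165,0,0,0,0.035]]]';python3 go.py .6659 -.0454 .0215
```

```text
clock: 13.95
position: [0.6655, -0.0455, 0.0226]
ee_rot: [0.642, 0.767, 0.0, -0.001]
ft_force: [-0.7, 0.1, -0.2]
grip_width: 0.538
t 13.95 pos [ 0.6655 -0.0455  0.0226] F [-0.7345  0.0663 -0.2266] w 0.5382827586574962
shift [0.     0.0004 0.0011] turn [ 0.0001 -0.0014  0.0002] tool x,y yaw 10.082358535885513
```

```bash
python3 -m handwheel '[[[0,0.0004,0.001,0,0,0,0.035],[0,0.0004,0.001,0,0,0,0.035],[0,0.0004,0.001,0,0,0,0.035]]]';python3 go.py .6659 -.0454 .0215
```

```text
clock: 14.32
position: [0.666, -0.0454, 0.0218]
ee_rot: [0.642, 0.767, 0.001, -0.0]
ft_force: [-0.5, -1.1, 0.6]
grip_width: 0.533
t 14.325 pos [ 0.666  -0.0454  0.0218] F [-0.4836 -1.131   0.6468] w 0.5327196699667798
shift [ 0.0001 -0.0001  0.0003] turn [ 0.0004 -0.0014  0.0002] tool x,y yaw 10.084114080933448
```

Contact just beginning. Release and lift, go to the cone (0.4484, 0.0986).

```bash
python3 -m handwheel '[[[0,0,0.0004,0,0,0,0.085],[0,0,0.0,0,0,0,0.085],[0,0,0,0,0,0,0.085],[0,0,0,0,0,0,0.085],[0,0,0,0,0,0,0.085],[0,0,0,0,0,0,0.085],[0,0,-0.04,0,0,0,0.085],[0,0,-0.08,0,0,0,0.085]]]' ;python3 -m handwheel '[[[0,0,0,0,0,0,0.085],[0,0,0,0,0,0,0.085]]]';python3 go.py .4484 .0986 .10
```

```text
clock: 15.32
position: [0.6656, -0.0456, 0.1025]
ee_rot: [0.642, 0.766, 0.0, -0.001]
ft_force: [1.1, -0.3, -0.6]
grip_width: 0.997
clock: 15.58
position: [0.6657, -0.0454, 0.1014]
ee_rot: [0.642, 0.767, 0.0, -0.001]
ft_force: [0.8, 0.1, 0.6]
grip_width: 0.997
t 15.575 pos [ 0.6657 -0.0454  0.1014] F [0.7629 0.135  0.5707] w 0.9968453571977292
shift [ 0.1798 -0.1887  0.0017] turn [-0.0001 -0.0017  0.0003] tool x,y yaw 10.089357066344979
```

```bash
python3 -m handwheel '[[[0.03,-0.031,0,0,0,0,0.085],[0.07,-0.073,0,0,0,0,0.085],[0.11,-0.115,0,0,0,0,0.085],[0.15,-0.157,0,0,0,0,0.085],[0.17,-0.178,0,0,0,0,0.085],[0.18,-0.1885,0,0,0,0,0.085],[0.18,-0.1885,0.02,0,0,0,0.085],[0.18,-0.1885,0.04,0,0,0,0.085]]]' ;python3 -m handwheel '[[[0,0,0,0,0,0,0.085],[0,0,0,0,0,0,0.085],[0,0,0,0,0,0,0.085]]]';python3 go.py .4484 .0986 .002
python3 - <<'E'
from h import *
cv2.imwrite("pics/top2.png",manip.camera("top"));cv2.imwrite("pics/scene2.png",manip.camera("scene"))
E
python3 - <<'E'
from bright import *
T=cv2.imread("pics/top2.png");S=cv2.imread("pics/scene2.png")
s=proj("scene",(.666,-.0457,.034))
for t1,t2 in((155,112),(160,116)):
    a,ea=blob(T,(305,149),t1);b,eb=blob(S,s,t2,win=18)
    print(a,ea,b,eb,tri(a,b),plane("top",a,.034))
x0,y0=int(s[0])-25,int(s[1])-25
cv2.imwrite("pics/c2.png",np.hstack([cv2.resize(T[126:176,281:331],None,fx=6,fy=6),cv2.resize(S[y0:y0+50,x0:x0+50],None,fx=6,fy=6)]))
E
```

```text
clock: 16.58
position: [0.4493, 0.0983, 0.0613]
ee_rot: [0.642, 0.766, 0.001, -0.0]
ft_force: [-0.5, 0.3, -0.2]
grip_width: 0.991
clock: 16.95
position: [0.4495, 0.0987, 0.0627]
ee_rot: [0.642, 0.766, 0.001, -0.0]
ft_force: [0.1, 0.6, 0.5]
grip_width: 0.997
t 16.95 pos [0.4495 0.0987 0.0627] F [0.0619 0.6043 0.4609] w 0.9968055877817021
shift [-0.     -0.0011  0.0607] turn [ 0.0013 -0.0016 -0.0001] tool x,y yaw 10.064146329193651
[305.391  147.8951] [19.8339 20.2873] [258.044  280.1138] [19.5429 24.6219] (array([ 0.6669, -0.0446,  0.034 ]), np.float64(7.620666149627561e-05)) [ 0.6669 -0.0446  0.034 ]
[305.4213 147.8896] [19.6279 20.0322] [258.0115 280.0929] [19.3755 24.4281] (array([ 0.6669, -0.0447,  0.0341]), np.float64(7.305068641336221e-05)) [ 0.667  -0.0447  0.034 ]
```

View pics/c2.png

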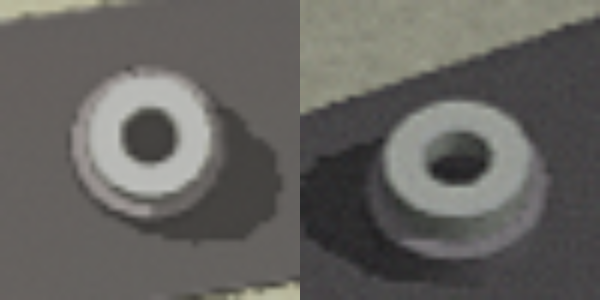

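View pics/scene2.png

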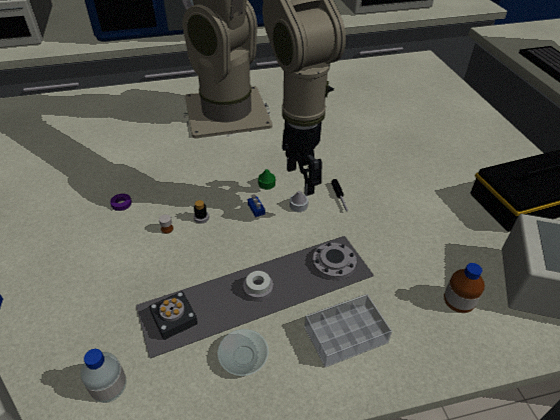

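The ceramic ring is flat (top z 0.034) at (0.6669, −0.0446), about 0.6 mm from the clamp ring axis. Now the cone.

```bash
python3 -m handwheel '[[[0,-0.0008,0.03,0,0,0,0.085],[0,-0.0008,0.054,0,0,0,0.085],[0,-0.0008,0.059,0,0,0,0.085],[0,-0.0008,0.059,0,0,0,0.085],[0,-0.0008,0.059,0,0,0,0.085]]]';python3 go.py .4484 .0986 .002
```

```text
clock: 17.68
position: [0.4488, 0.0989, 0.004]
ee_rot: [0.642, 0.767, 0.001, -0.0]
ft_force: [-0.1, -0.4, -0.6]
grip_width: 0.995
t 17.675 pos [0.4488 0.0989 0.004 ] F [-0.1082 -0.3929 -0.6222] w 0.9954378128954622
shift [-0.0002 -0.0004  0.002 ] turn [ 0.0018 -0.0018  0.0002] tool x,y yaw 10.082564210779635
```

```bash
python3 -m handwheel '[[[0,0,0.001,0,0,0,0.03],[0,0,0.001,0,0,0,0.03],[0,0,0.001,0,0,0,0.03],[0,0,0.001,0,0,0,0.03],[0,0,0.001,0,0,0,0.03],[0,0,0.001,0,0,0,0.03],[0,0,0.001,0,0,0,0.03],[0,0,0.001,0,0,0,0.03]]]' 40;python3 go.py .4484 .0986 .002; python3 -m handwheel '[[[0,0,-0.04,0,0,0,0.03],[0,0,-0.09,0,0,0,0.03],[0,0,-0.09,0,0,0,0.03],[0,0,-0.09,0,0,0,0.03]]]' ; python3 go.py .6508 .0380 .09
```

```text
clock: 18.68
position: [0.4482, 0.0987, 0.0025]
ee_rot: [0.642, 0.767, 0.001, -0.0]
ft_force: [-3.2, -0.6, 6.9]
grip_width: 0.498
t 18.675 pos [0.4482 0.0987 0.0025] F [-3.237  -0.5979  6.9451] w 0.49756209924800715
shift [-0.0002  0.0002  0.0005] turn [ 0.0005 -0.0017  0.0002] tool x,y yaw 10.084003075907953
clock: 19.18
position: [0.4477, 0.0986, 0.0915]
ee_rot: [0.642, 0.767, 0.0, -0.001]
ft_force: [0.1, 0.5, -1.4]
grip_width: 0.503
t 19.175 pos [0.4477 0.0986 0.0915] F [ 0.0524  0.495  -1.3729] w 0.5033538474398361
shift [-0.0952  0.1894  0.0013] turn [-0.0001 -0.0015  0.0005] tool x,y yaw 10.099859598079183
```

```bash
python3 -m handwheel '[[[-0.015,0.03,0,0,0,0,0.03],[-0.035,0.07,0,0,0,0,0.03],[-0.06,0.12,0,0,0,0,0.03],[-0.08,0.16,0,0,0,0,0.03],[-0.09,0.18,0,0,0,0,0.03],[-0.095,0.189,0,0,0,0,0.03],[-0.095,0.189,0.03,0,0,0,0.03],[-0.095,0.189,0.06,0,0,0,0.03]]]' ;python3 -m handwheel '[[[0,0,0.01,0,0,0,0.03],[0,0,0.015,0,0,0,0.03],[0,0,0.015,0,0,0,0.03],[0,0,0.015,0,0,0,0.03],[0,0,0.015,0,0,0,0.03]]]';python3 go.py .6508 .0380 .0068
```

```text
clock: 20.18
position: [0.6499, 0.0385, 0.0303]
ee_rot: [0.642, 0.767, 0.0, -0.001]
ft_force: [-0.7, -0.3, -0.8]
grip_width: 0.495
clock: 20.8
position: [0.6512, 0.0382, 0.0177]
ee_rot: [0.642, 0.766, 0.001, -0.0]
ft_force: [-0.3, -0.2, -1.0]
grip_width: 0.496
t 20.8 pos [0.6512 0.0382 0.0177] F [-0.2554 -0.1594 -1.0109] w 0.4958810823029834
shift [-0.0002 -0.0004  0.0109] turn [ 0.0014 -0.0015  0.0002] tool x,y yaw 10.07912460463128
```

```bash
python3 -m handwheel '[[[-0.0002,-0.0002,0.005,0,0,0,0.03],[-0.0002,-0.0002,0.01,0,0,0,0.03],[-0.0002,-0.0002,0.01,0,0,0,0.03],[-0.0002,-0.0002,0.01,0,0,0,0.03],[-0.0002,-0.0002,0.01,0,0,0,0.03]]]';python3 go.py .6508 .0380 .0065
```

```text
clock: 21.42
position: [0.6505, 0.038, 0.0067]
ee_rot: [0.642, 0.767, 0.0, -0.001]
ft_force: [0.7, 1.1, -1.7]
grip_width: 0.5
t 21.425 pos [0.6505 0.038  0.0067] F [ 0.7081  1.1221 -1.683 ] w 0.499820456223604
shift [-0.      0.0003  0.0002] turn [ 0.     -0.0014  0.0002] tool x,y yaw 10.084193760162478
```

```bash
python3 -m handwheel '[[[0,0.0003,0.0008,0,0,0,0.03],[0,0.0003,0.0008,0,0,0,0.03],[0,0.0003,0.0008,0,0,0,0.03]]]';python3 go.py .6508 .0380 .0065
```

```text
clock: 21.8
position: [0.6507, 0.038, 0.0066]
ee_rot: [0.642, 0.766, 0.0, -0.001]
ft_force: [-4.4, 0.4, 6.6]
grip_width: 0.5
t 21.8 pos [0.6507 0.038  0.0066] F [-4.4161  0.3501  6.5957] w 0.49993383833851424
shift [-0.      0.0001  0.0001] turn [-0.0003 -0.0017  0.0002] tool x,y yaw 10.079266461719183
```

```bash
python3 -m handwheel '[[[0,0,-0.0005,0,0,0,0.085],[0,0,-0.0005,0,0,0,0.085],[0,0,-0.0005,0,0,0,0.085],[0,0,-0.0005,0,0,0,0.085],[0,0,-0.0005,0,0,0,0.085],[0,0,-0.0005,0,0,0,0.085],[0,0,-0.05,0,0,0,0.085],[0,0,-0.095,0,0,0,0.085]]]' ;python3 -m handwheel '[[[0,0,0,0,0,0,0.085],[0,0,0,0,0,0,0.085]]]';python3 go.py .4368 -.1299 .10
```

```text
clock: 22.8
position: [0.6507, 0.0378, 0.1023]
ee_rot: [0.642, 0.766, 0.0, -0.001]
ft_force: [0.7, -0.1, 0.1]
grip_width: 0.994
clock: 23.05
position: [0.6506, 0.0381, 0.1006]
ee_rot: [0.642, 0.767, 0.0, -0.001]
ft_force: [-0.3, -0.5, -1.0]
grip_width: 0.997
t 23.05 pos [0.6506 0.0381 0.1006] F [-0.3428 -0.4554 -0.9547] w 0.9973669163301345
shift [-0.1279 -0.2399  0.0004] turn [-0.0002 -0.0016  0.0004] tool x,y yaw 10.09287501078064
```

```bash
python3 -m handwheel '[[[-0.02,-0.038,0,0,0,0,0.085],[-0.048,-0.09,0,0,0,0,0.085],[-0.075,-0.14,0,0,0,0,0.085],[-0.1,-0.188,0,0,0,0,0.085],[-0.12,-0.225,0,0,0,0,0.085],[-0.128,-0.24,0,0,0,0,0.085],[-0.128,-0.24,0.015,0,0,0,0.085],[-0.128,-0.24,0.03,0,0,0,0.085]]]' ;python3 -m handwheel '[[[0,0,0,0,0,0,0.085],[0,0,0.02,0,0,0,0.085],[0,0,0.05,0,0,0,0.085],[0,0,0.05,0,0,0,0.085],[0,0,0.05,0,0,0,0.085],[0,0,0.05,0,0,0,0.085]]]';python3 go.py .4368 -.1299 .014
python3 - <<'E'
from h import *
cv2.imwrite("pics/top3.png",manip.camera("top"));cv2.imwrite("pics/scene3.png",manip.camera("scene"))
E
python3 - <<'E'
from bright import *
T=cv2.imread("pics/top3.png");S=cv2.imread("pics/scene3.png")
s=proj("scene",(.651,.038,.03));t=proj("top",(.651,.038,.03));print(s,t)
f=lambda im,c:cv2.resize(im[int(c[1])-25:int(c[1])+25,int(c[0])-25:int(c[0])+25],None,fx=6,fy=6)
cv2.imwrite("pics/c3.png",np.hstack([f(T,t),f(S,s)]))
for t1 in(115,125,135):
    a,ea=blob(T,t,t1);print(a,ea,plane("top",a,.02),plane("top",a,.024))
E
```

```text
clock: 24.05
position: [0.4378, -0.129, 0.0695]
ee_rot: [0.642, 0.767, 0.0, -0.0]
ft_force: [-0.1, 0.0, 0.1]
grip_width: 0.995
clock: 24.8
position: [0.4379, -0.13, 0.0219]
ee_rot: [0.642, 0.767, 0.001, 0.0]
ft_force: [-0.5, 0.6, 0.5]
grip_width: 0.995
t 24.8 pos [ 0.4379 -0.13    0.0219] F [-0.5153  0.6202  0.4668] w 0.9953007089641472
shift [ 0.0003 -0.0011  0.0079] turn [ 0.002  -0.0011  0.0004] tool x,y yaw 10.092831008113716
[296.9881 267.4146] [269.3224 154.301 ]
[269.1389 154.6371] [18.8033 19.2151] [0.6521 0.0385 0.02  ] [0.6513 0.0385 0.024 ]
[269.2331 154.6817] [18.5813 18.9465] [0.652  0.0383 0.02  ] [0.6512 0.0383 0.024 ]
[269.2387 154.6954] [18.271  18.5292] [0.652  0.0383 0.02  ] [0.6512 0.0383 0.024 ]
```

View pics/c3.png

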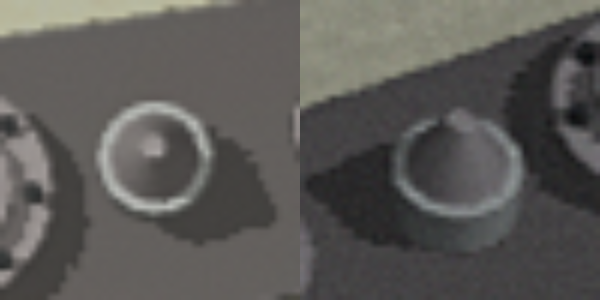

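View pics/scene3.png

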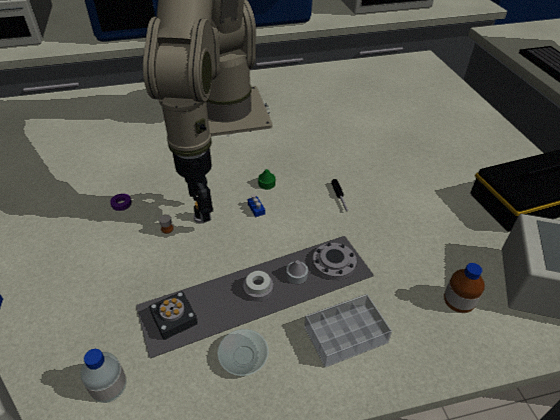

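The cone stands upright at (0.6512, 0.0383), under 1 mm from its mid-point. Now the electrode.

```bash
python3 -m handwheel '[[[0,-0.0005,0.006,0,0,0,0.085],[0,-0.0005,0.006,0,0,0,0.085],[0,-0.0005,0.006,0,0,0,0.085]]]';python3 go.py .4368 -.1299 .014;python3 -m handwheel '[[[0,0,0,0,0,0,0.015],[0,0,0,0,0,0,0.015],[0,0,0,0,0,0,0.015],[0,0,0,0,0,0,0.015],[0,0,0,0,0,0,0.015],[0,0,0,0,0,0,0.015],[0,0,0,0,0,0,0.015],[0,0,0,0,0,0,0.015]]]' 40;python3 -m handwheel '[[[0,0,0,0,0,0,0.015],[0,0,0,0,0,0,0.015]]]';python3 go.py .4368 -.1299 .014
```

```text
clock: 25.28
position: [0.4365, -0.1301, 0.0148]
ee_rot: [0.642, 0.766, 0.0, -0.001]
ft_force: [-0.3, -0.3, 0.4]
grip_width: 0.997
t 25.275 pos [ 0.4365 -0.1301  0.0148] F [-0.2549 -0.2904  0.4036] w 0.9973357261395825
shift [0.0002 0.0004 0.0008] turn [ 0.     -0.0014  0.0002] tool x,y yaw 10.079788031024368
clock: 26.28
position: [0.4367, -0.1301, 0.0151]
ee_rot: [0.642, 0.766, 0.001, -0.0]
ft_force: [-1.8, 0.0, 5.3]
grip_width: 0.312
clock: 26.52
position: [0.4367, -0.1301, 0.0151]
ee_rot: [0.642, 0.767, 0.001, -0.0]
ft_force: [-1.4, -0.5, 5.0]
grip_width: 0.312
t 26.525 pos [ 0.4367 -0.1301  0.0151] F [-1.412  -0.4851  5.0251] w 0.312450466016504
shift [0.0002 0.0001 0.0011] turn [ 0.0005 -0.0015  0.0002] tool x,y yaw 10.081774972935767
```

```bash
python3 -m handwheel '[[[0,0,-0.04,0,0,0,0.015],[0,0,-0.085,0,0,0,0.015],[0,0,-0.085,0,0,0,0.015],[0,0,-0.085,0,0,0,0.015],[0,0,-0.085,0,0,0,0.015]]]' ; python3 go.py .6804 -.1296 .10
```

```text
clock: 27.15
position: [0.4357, -0.1301, 0.0987]
ee_rot: [0.642, 0.767, -0.0, -0.001]
ft_force: [0.4, 0.2, -1.4]
grip_width: 0.31
t 27.15 pos [ 0.4357 -0.1301  0.0987] F [ 0.4255  0.2045 -1.4068] w 0.30980274968053656
shift [-0.0423  0.241  -0.0018] turn [-0.0018 -0.0016  0.0003] tool x,y yaw 10.08453437221628
```

```bash
python3 -m handwheel '[[[-0.006,0.035,0,0,0,0,0.015],[-0.015,0.085,0,0,0,0,0.015],[-0.024,0.138,0,0,0,0,0.015],[-0.033,0.19,0,0,0,0,0.015],[-0.039,0.225,0,0,0,0,0.015],[-0.042,0.24,0,0,0,0,0.015],[-0.042,0.24,0.02,0,0,0,0.015],[-0.042,0.24,0.05,0,0,0,0.015]]]' ;python3 -m handwheel '[[[0,0,0.012,0,0,0,0.015],[0,0,0.021,0,0,0,0.015],[0,0,0.021,0,0,0,0.015],[0,0,0.021,0,0,0,0.015],[0,0,0.021,0,0,0,0.015]]]';python3 go.py .6804 -.1296 .0190
```

```text
clock: 28.15
position: [0.6791, -0.1298, 0.0477]
ee_rot: [0.642, 0.766, 0.0, -0.001]
ft_force: [0.2, -0.0, -1.0]
grip_width: 0.312
clock: 28.78
position: [0.6807, -0.1295, 0.0298]
ee_rot: [0.642, 0.767, 0.001, 0.0]
ft_force: [-0.7, 0.1, 0.1]
grip_width: 0.315
t 28.775 pos [ 0.6807 -0.1295  0.0298] F [-0.6747  0.1095  0.0897] w 0.315165126037226
shift [-0.     -0.0003  0.0108] turn [ 0.0016 -0.0011  0.0003] tool x,y yaw 10.086015341635548
```

```bash
python3 -m handwheel '[[[0,0,0.005,0,0,0,0.015],[0,0,0.0098,0,0,0,0.015],[0,0,0.0098,0,0,0,0.015],[0,0,0.0098,0,0,0,0.015],[0,0,0.0098,0,0,0,0.015]]]';python3 go.py .6804 -.1296 .0190
```

```text
clock: 29.4
position: [0.6803, -0.1294, 0.0192]
ee_rot: [0.642, 0.767, 0.001, -0.0]
ft_force: [-0.9, 0.7, 5.0]
grip_width: 0.311
t 29.4 pos [ 0.6803 -0.1294  0.0192] F [-0.9446  0.6733  4.9667] w 0.31136116418599463
shift [-0.0002  0.0001  0.0002] turn [ 0.0004 -0.0014  0.0003] tool x,y yaw 10.086584267312377
```

Contact. Release, lift, and retreat out of the view.

```bash
python3 -m handwheel '[[[0,0,0,0,0,0,0.085],[0,0,0,0,0,0,0.085],[0,0,0,0,0,0,0.085],[0,0,0,0,0,0,0.085],[0,0,0,0,0,0,0.085],[0,0,0,0,0,0,0.085],[0,0,-0.05,0,0,0,0.085],[0,0,-0.11,0,0,0,0.085]]]' ;python3 -m handwheel '[[[0.04,-0.05,-0.03,0,0,0,0.085],[0.08,-0.1,-0.05,0,0,0,0.085],[0.11,-0.15,-0.05,0,0,0,0.085],[0.13,-0.19,-0.05,0,0,0,0.085],[0.15,-0.22,-0.05,0,0,0,0.085],[0.15,-0.22,-0.05,0,0,0,0.085],[0.15,-0.22,-0.05,0,0,0,0.085]]]'
python3 - <<'E'
from h import *
cv2.imwrite("pics/top4.png",manip.camera("top"));cv2.imwrite("pics/scene4.png",manip.camera("scene"))
E
```

```text
clock: 30.4
position: [0.6793, -0.1294, 0.1293]
ee_rot: [0.642, 0.766, -0.0, -0.001]
ft_force: [0.4, 0.0, -0.3]
grip_width: 0.995
clock: 31.28
position: [0.438, -0.0207, 0.1797]
ee_rot: [0.642, 0.766, 0.001, -0.0]
ft_force: [0.1, -0.0, 0.5]
grip_width: 0.992
```

View pics/top4.png

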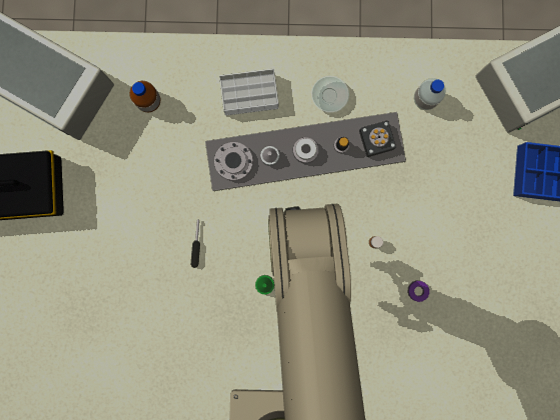

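View pics/scene4.png

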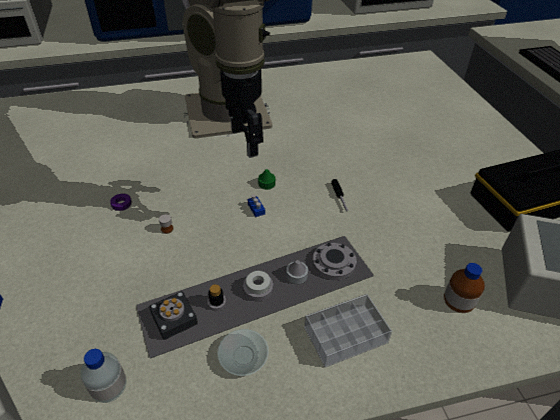

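```bash
python3 - <<'E'
from bright import *
T=cv2.imread("pics/top4.png");S=cv2.imread("pics/scene4.png");S0=cv2.imread("pics/scene0.png")
a=sil(T,proj("top",(.681,-.129,.052)),14,.25,"brass")[1];b=sil(S,proj("scene",(.681,-.129,.052)),12,.25,"brass")[1]
E,e=tri(a,b);print("elec cap",E,e)
t=proj("top",(.651,.038,.024));c=blob(T,t,125)[0];C=plane("top",c,.024)
s=proj("scene",(.667,-.045,.034));i=blob(T,proj("top",(.667,-.045,.034)),157)[0];j=blob(S,s,114,win=18)[0];I,_=tri(i,j);print("ins",I,"cone",C)
F=np.array([.6366,.1219]);V=np.array([.6957,-.2128]);u=(V-F)/np.linalg.norm(V-F);n=np.array([-u[1],u[0]])
for k,p in(("cone",C),("ins",I),("elec",E)):print(k,"along",(p[:2]-F)@u*1e3,"off",(p[:2]-F)@n*1e3)
# untouched things: change between scene pictures
for k,(x,y) in dict(jar=(166,225),vial=(257,206),driver=(339,195),green=(267,178),purple=(121,202)).items():
    A=[cv2.GaussianBlur(q[y-22:y+22,x-22:x+22],(0,0),1).astype(float) for q in(S0,S)]
    print(k,"shift px",cv2.phaseCorrelate(A[0][...,1]-A[0][...,0],A[1][...,1]-A[1][...,0],cv2.createHanningWindow((44,44),cv2.CV_64F)))
f=lambda im,c:cv2.resize(im[int(c[1])-25:int(c[1])+25,int(c[0])-25:int(c[0])+25],None,fx=6,fy=6)
cv2.imwrite("pics/c4.png",np.hstack([f(T,a),f(S,b)]))
E
```

```text
elec cap [ 0.6804 -0.1294  0.0513] 6.250940774994384e-05
ins [ 0.6669 -0.0448  0.0341] cone [0.6513 0.0382 0.024 ]
cone along 84.93643687241574 off -0.11455205081364946
ins along 169.3815946430063 off 0.8199467119336092
elec along 255.0730724988216 off -0.5271526617619419
jar shift px ((0.45401156122489184, 0.2771658590602115), 1.179628033075366)
vial shift px ((0.5084484442010613, 0.5586870147198866), 0.8896238409372947)
driver shift px ((0.4391120841009375, 0.3444536343941209), 1.082075464294289)
green shift px ((0.49685008475248793, 0.5473015107035479), 1.0051228704603339)
purple shift px ((0.2711266133610337, 0.6046380335243136), 0.817823329272774)
```

View pics/c4.png

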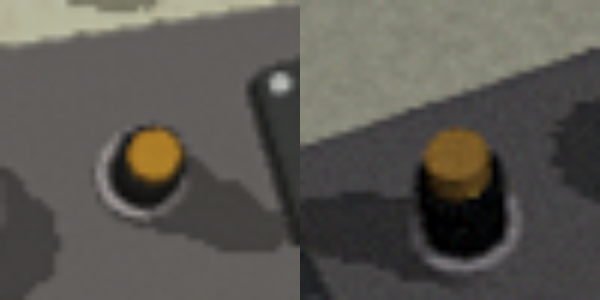

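The electrode is upright, and all parts are within 1 mm of line and spacing. The bystanders all show the same sub-pixel shift of about half a pixel, so none of them moved. Handing in.

```bash
python3 -c "
from workcell import manip
print(manip.get_obs()['clock'],manip.hand_in())"
```

```text
the job is handed in; nothing more can be done
31.375 None
```

I placed the clamp ring, the ceramic ring on top of it, then the cone and the electrode on the line between flange and valve block. I handed in at 31.4 s with the gripper open and clear.

The last pictures give these distances from the flange axis:

| Part | Along the line (mm) | Ideal (mm) | Sideways off the line (mm) |
|---|---|---|---|
| Cone | 84.9 | 85 | 0.1 |
| Ceramic ring | 169.4 | 170 | 0.8 |
| Electrode | 255.1 | 255 | 0.5 |

- **Clamp and ceramic rings:** The clamp ring was about 0.7 mm from its target, measured just after I placed it; I didn't measure it again under the ceramic ring. The ceramic ring lies flat, with its top at 34 mm as expected, and is about 0.6 mm off the clamp ring's centre.
- **Cone and electrode:** Both stand upright.
- **Other things on the bench:** The jar, vial box, screwdriver, green cone and purple ring all showed similar apparent shifts of about half a pixel. I take that as an artefact of the comparison, not movement.

No check failed. These positions rest on the camera calibration, which is only good to about 2 mm. The smaller figures above are relative to the flange and block seen by the same cameras.

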